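# Swap sensor units on the tap-test bay and tap the strike pin

## Task

Set up and do the next tap test: slide the tested sensor unit (green dot) off the white test bay into the green finished outline, then slide the new unit (yellow dot) from the yellow outline into the white test bay, both wholly and squarely inside their outlines and slid along the bench without lifting or tipping them, and lay every loose mounting clamp flat in its own compartment of the blue clamp tray so that nothing rattles. Only when all that is done, take the mallet by its handle and knock the red-capped sprung pin beside the test bay right down with the mallet's head, then lay the mallet back flat in its orange tray. Leave the other things on the bench where they are; if anything gets knocked out of place, put it right again.

Things in the scene. Friction and masses are not known exactly. Their poses are not given: they have to be found in the camera images.
- tested_unit: silver sensor unit, 120 (x) x 84 (y) x 48 mm high, blue lid, about 0.75 kg. Amid the lid its connector: dark block 30 x 30 mm, sides along x and y, 48 to 72 mm above the underside (grip it from above), then a steel collar 26 mm across up to 84 mm. Origin: centre of the underside, z up, height 0 on the bench. This one has a green dot on the lid and starts in the white test bay.
- new_unit: silver sensor unit, 120 (x) x 84 (y) x 48 mm high, blue lid, about 0.75 kg. Amid the lid its connector: dark block 30 x 30 mm, sides along x and y, 48 to 72 mm above the underside (grip it from above), then a steel collar 26 mm across up to 84 mm. Origin: centre of the underside, z up, height 0 on the bench. This one has a yellow dot on the lid and starts in the yellow waiting outline.
- finished_mark: green outline painted on the bench, flat; inside 144 mm (its x) by 108 mm (its y), so a unit has 12 mm to spare on each side when lengthwise along x. Origin at its centre, on the bench. It lies to the left or right of the test bay, about 190 mm from it.
- waiting_mark: yellow outline, same size, on the other side of the test bay; the new unit starts here. Origin at its centre, on the bench.
- test_bay: white outline painted on the bench, same size (144 x 108 mm inside, long side along its x), origin at its centre on the bench. A grey strike block 50 x 50 x 36 mm (brass collar to 40 mm) is fixed with its centre at x = -132 mm of this frame (the robot's side) and carries the strike pin.
- strike_pin (a joint): travel of the sprung vertical pin in the strike block, m: 0 when up, 0.012 when fully down on its stop; needs 2 N to start and 6 N to reach the stop, and springs back up when let go. Red cap 26 mm across and 6 mm thick.
- pin_top (a point): centre of the top of the pin's red cap; 64 mm above the bench when up.
- mallet: block mallet, 0.22 kg: black rubber cube head 46 mm (any face may strike), round wooden handle 22 mm thick, 140 mm long, along +x from the head (x = 23 to 163 mm); balance point 15 mm from the head's centre. Origin at the CENTRE of the head; lying flat, it and the handle axis are 23 mm above the floor. Starts in its orange tray.
- mallet_middle (a point): point on the handle's axis 70 mm from the head's centre: the middle of the mallet's whole length (186 mm).
- mallet_tray: fixed orange-rimmed tray for the mallet, inside 206 mm (its x) by 66 mm (its y), floor 3 mm thick, walls 4 mm thick with tops 12 mm above the bench. Origin at the centre of its underside, on the bench. The mallet lies lengthwise along its x, either way round.
- clamp_tray: fixed blue tray, grey floor 3 mm thick, walls 4 mm thick with tops 12 mm above the bench; four compartments side by side along its y, 50 mm apart, each 92 mm (its x) by 46 mm (its y) inside: their centres lie at y = -75, -25, 25 and 75 mm of the tray's frame. Any clamp may go in any compartment, one in each. Origin at the centre of its underside, on the bench.
- clamp0: loose mounting clamp: flat aluminium plate 80 mm (its x) by 34 mm (its y), 6 mm thick, with a dark steel block 20 x 20 mm in the middle rising to 28 mm above the underside (grip this from above, across either pair of sides), 0.07 kg. Origin at the centre of the underside, z up. May be absent (None).
- clamp1: loose mounting clamp: flat aluminium plate 80 mm (its x) by 34 mm (its y), 6 mm thick, with a dark steel block 20 x 20 mm in the middle rising to 28 mm above the underside (grip this from above, across either pair of sides), 0.07 kg. Origin at the centre of the underside, z up. May be absent (None).
- clamp2: loose mounting clamp: flat aluminium plate 80 mm (its x) by 34 mm (its y), 6 mm thick, with a dark steel block 20 x 20 mm in the middle rising to 28 mm above the underside (grip this from above, across either pair of sides), 0.07 kg. Origin at the centre of the underside, z up. May be absent (None).
- clamp3: loose mounting clamp: flat aluminium plate 80 mm (its x) by 34 mm (its y), 6 mm thick, with a dark steel block 20 x 20 mm in the middle rising to 28 mm above the underside (grip this from above, across either pair of sides), 0.07 kg. Origin at the centre of the underside, z up. May be absent (None).
- dust_cap_a: bystander: white cap 26 mm across, 22 mm high, standing between the tray and the marks. Origin at the centre of its underside.
- dust_cap_b: bystander: red cap, same size.
- screwdriver: bystander lying at the left. Origin under its middle.
- mug: bystander: white mug at the back, 80 mm across, 90 mm high, handle at +y. Origin under its centre.
- tape_roll: bystander: roll of yellow tape 90 mm across, 22 mm high, lying at the back. Origin under its centre.
- meter: bystander: yellow hand multimeter 150 x 75 x 36 mm lying at the back. Origin under its centre.

How it is judged:
By the outcome, as a careful person would: the job done as asked, in the order asked, and still so for the second after the job is handed in, with the robot touching nothing.
Of clamp0, clamp1, clamp2, clamp3 only 2 to 4 are there at a start; the rules pass over those that are not, and their reading is None.
At some moment in a run one of clamp0, clamp1, clamp2, clamp3, new_unit may be knocked a few centimetres aside while the robot is not near it.
Once in a run the grip may slacken for a moment while it holds something.
It also fails if it takes over 210 s, if anything falls off the work surface, if the arm or the gripper's body presses on something with over 40 N, if the wrist force passes 120 N, or if a joint passes its speed limit or range.

## Robot

A 6-joint arm with a two-finger parallel gripper is mounted at the origin on the work surface. World frame = base frame: x ahead of the robot, y to its left, z up, the work surface at z = 0. Lengths are in m, angles in degrees, forces in N, time in s.
With the tool pointing down it reaches from about 0.25 to 0.725 m from the base axis. Payload 9.7 kg.
Tool frame: the origin (TCP) lies at the very end of the fingers, on their centre line; the grasp point (between the pads) lies 19 mm behind it (bot.hold_point_z is the distance from the TCP to the grasp point, in m); z points along the fingers, y is the line along which they close (so a half turn about z gives the same grasp; the last joint's range is limited). The gripper opens to 85 mm and grips with 20 to 120 N. Pads are 22 mm wide; open, the fingers measure 114 mm over their backs; the gripper's body (76 mm by 85 mm) begins 54 mm behind the grasp point. The pads swing forward as they close: fully open they stand 13 mm farther back than shut.
Start: joints at [72.307, 4.979, 10.078, 95.1, 0, 90], TCP at [0.167, 0.524, 0.231] pointing down, gripper open.
Joint ranges: [-179.16, 179.16], [-48.56, 103.87], [-65.8, 70.77], [-126.05, 130.52], [-82.76, 87.17], [-180, 180]. Speed limits (degrees/s): [127.2, 127.2, 147.25, 180, 180, 180].

## Interface

Orientations are given as [roll, pitch, yaw] about the fixed x, y, z axes, in that order (R = Rz(yaw) Ry(pitch) Rx(roll)).
In Python, from workcell import bot gives the robot as it stands.
- The arm moves only by the tool play_rows, never from a script. Its argument "targets" is a list of rows, each an object with "grip": the closure in counts, from 0 (fully open) to 255 (shut); "linear": the shift along the world's x, y, z in cm, a list of three; "delta_rot": the turn, a rotation vector about the world's x, y, z in rad, a list of three. A call has 1 to 10 rows; each row is the pose to reach, as a shift and turn from the pose commanded when the call began; what a row does not reach only later rows make up. A row lasts 1/10 s, in which the tool goes at most 50 mm and 8.59 degrees, less where a joint would pass 70% of its speed; a pose out of reach is approached as far as the arm can. A call with a gripper value outside its range is refused whole. The fingers move at their own pace and stop on an object; "force" is the grip in N (left out, the last holds). Time passes only in rows, so rows that repeat a pose let the fingers close. It gives the time, the measured TCP pose, the force, the opening and the grip force at its end, in the units of the state.
- bot.get_obs(): the state, without advancing time (a new reading comes with each control period).
- bot.camera(name): name is "side" or "top" or "wrist"; returns a dict with "color" (480x640x3 uint8, red, green, blue), "range_z" (480x640 float32, m along the optical axis (not along the pixel's ray), 0 where there is no reading), "fov_y" (degrees; the focal length in pixels is half the picture's height over the tangent of half this angle, whatever the lens; pixels are square), "cx", "cy" (the principal point, pixels), "world_to_cam" (4x4, takes a point from world to camera coordinates). Camera axes: x right, y up, looking along -z (the intrinsics and any distortion apply to the point x, -y, -z); pixel columns grow to the right and rows downward; lengths in m; the calibration is good to about 2 mm. A picture is of the moment at which its call begins.
- bot.job_done(): hands the job in; it is judged then, once.
Trained networks look in a picture, given as the dict that the camera call returned (one of the last four; its "shot" number tells which), for a name from the list of things; names that differ only in an ending like _2 or _b are one class to them, and where a whole thing is asked for, a point or a joint stands for the part that bears it (a point fixed in the world has none). Each returns a list of dicts, best first, with "conf" (0 to 1); they miss things now and then, are a little off and sometimes report something else, mostly with a low value. They report only what shows in the picture. A call takes as long as a camera call.
- bot.search_frame(picture, target): "box" ([left, top, right, bottom] in pixels, round what is visible of it).
- bot.trace(picture, target): "pixels" (480x640 bool, what is visible of it) and "box" ([left, top, right, bottom] in pixels, round what is visible of it).
- bot.pinpoint(picture, target): "pixel" ([column, row] in pixels: a listed point, or the origin of a listed thing).
The state is a dict: "time": time; "q": joint angles; "qd": joint speeds; "joint_efforts": joint torques, N m; "ee_pos": TCP position; "tcp_rot": TCP orientation; "wrist_force": force on the tool from outside, world axes, zero at the start; "torque": the same for the moment, N m; "opening": finger opening in m; "grasp_force": force on a finger pad.
Only numpy, scipy, OpenCV 4.12 (cv2) and the standard library are available. Lean on these libraries where they do the work, as an engineer would, in place of code of your own. Each camera call takes 0.05 s, during which the arm holds its last target. There are 200 camera calls.

## Working session

There is one attempt and no reset: what is moved stays moved. The work goes in short steps, Python scripts to look and compute and a tool call to move; the robot and the scene stay as the last step left them, time stands still between calls to the robot, and variables do not carry over. Pictures are saved under pics/ and viewed, at most 14 in all, crops included, and the job is handed in when it is done.

Besides the shell and the picture viewer there is one more tool, called in YAML: its name, and indented under it one key for each argument. play_rows: Moves the arm, as the interface text tells. Its arguments: {"type":"object","properties":{"targets":{"type":"array","items":{"type":"object","properties":{"grip":{"type":"number"},"linear":{"type":"array","items":{"type":"number"}},"delta_rot":{"type":"array","items":{"type":"number"}}}}},"force":{"type":"number"}},"required":["targets"]}

```bash
ls; mkdir -p pics; cat > h.py <<'E'
import numpy as np, cv2
from workcell import bot
def f_of(p): return 240/np.tan(np.radians(p["fov_y"])/2)
def cloud(p):
    z=p["range_z"]; f=f_of(p); v,u=np.mgrid[0:480,0:640]
    P=np.stack([(u-p["cx"])/f*z,-(v-p["cy"])/f*z,-z,np.ones_like(z)],-1)
    return (P@np.linalg.inv(p["world_to_cam"]).T)[...,:3]
def save(p,n): cv2.imwrite(f"pics/{n}.png",p["color"][...,::-1])
def ray(p,px,h):
    "world point where the pixel's ray meets height h"
    f=f_of(p); M=np.linalg.inv(p["world_to_cam"]); d=M[:3,:3]@np.array([(px[0]-p["cx"])/f,-(px[1]-p["cy"])/f,-1]); o=M[:3,3]
    return o+d*(h-o[2])/d[2]
E
python3 - <<'E'
from h import *
print(bot.get_obs())
for n in ["top","side"]:
    p=bot.camera(n); save(p,n+"0"); print(n,{k:p[k] for k in p if k not in("color","range_z")})
    C=cloud(p); print(np.nanmedian(C[p["range_z"]>0][:,2]))
    np.save(n+"0.npy",C)
    if n=="top":
        for t in ["tested_unit","new_unit","finished_mark","waiting_mark","test_bay","pin_top","mallet","mallet_middle","mallet_tray","clamp_tray","clamp0","dust_cap_a","screwdriver","mug","tape_roll","meter"]:
            r=bot.pinpoint(p,t); print(t,[(np.round(d["pixel"],1).tolist(),round(d["conf"],2),np.round(ray(p,d["pixel"],0),3).tolist()) for d in r[:5]])
E
```

```text
pics
{'time': 0.0, 'q': array([7.23057297e+01, 5.01170182e+00, 1.00345235e+01, 9.50981135e+01,
       1.54409026e-03, 9.00014654e+01]), 'qd': array([ 0.03268288, -0.07186601, -0.11946372,  0.07081201,  0.01032538,
       -0.18272817]), 'joint_efforts': array([-1.59951187e-04, -5.20385385e+01,  4.64810371e+01,  1.60354137e-02,
       -4.18831758e-05, -3.93057618e-06]), 'ee_pos': array([0.16709238, 0.52377573, 0.2305779 ]), 'tcp_rot': array([-1.79924708e+02, -1.54216325e-03,  1.62304262e+02]), 'wrist_force': array([ 0.05799671, -0.40299651, -0.07841351]), 'torque': array([-0.01789237, -0.02182437,  0.00485366]), 'grasp_force': 0.0, 'opening': 0.08555783003212837}
top {'fov_y': 53.7094489330298, 'cx': 319.43054394447336, 'cy': 232.97839338936458, 'world_to_cam': array([[ 0.00321944, -0.99981257,  0.01909067,  0.00401003],
       [ 0.99281565,  0.00547922,  0.11952846, -0.61409141],
       [-0.11961066,  0.0185687 ,  0.99264721, -1.05128536],
       [ 0.        ,  0.        ,  0.        ,  1.        ]]), 'shot': 1}
0.0009678767218401774
tested_unit [([331.7, 219.7], 0.78, [0.651, -0.023,
[... 758 characters left out ...]
136, 0.0])]
screwdriver [([152.3, 196.3], 0.56, [0.704, 0.404, 0.0])]
mug [([242.9, 161.5], 0.83, [0.791, 0.191, 0.0]), ([284.0, 316.3], 0.65, [0.423, 0.088, 0.0]), ([330.8, 215.7], 0.62, [0.66, -0.021, 0.0])]
tape_roll [([473.4, 193.4], 0.57, [0.717, -0.365, 0.0])]
meter [([376.0, 160.2], 0.72, [0.797, -0.131, 0.0])]
side {'fov_y': 49.17289441322521, 'cx': 324.723517629001, 'cy': 239.78779511348336, 'world_to_cam': array([[ 0.89714242, -0.44137736,  0.01793053, -0.53902012],
       [ 0.2725891 ,  0.58509177,  0.76378191, -0.23256342],
       [-0.34760704, -0.68033348,  0.64522531, -0.9926716 ],
       [ 0.        ,  0.        ,  0.        ,  1.        ]]), 'shot': 2}
-0.00018686190372552147
```

View pics/top0.png

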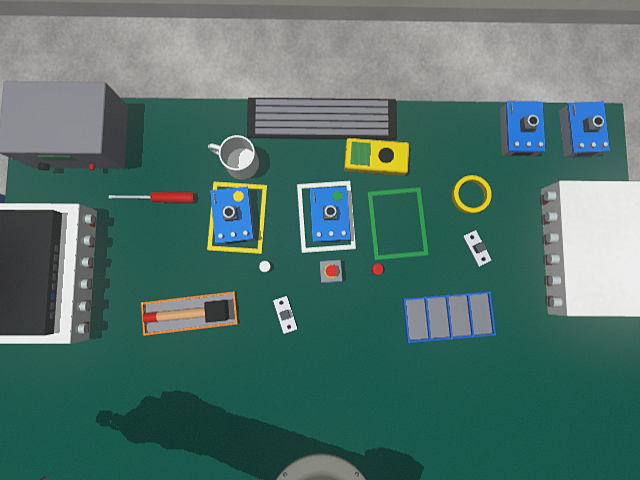

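View pics/side0.png

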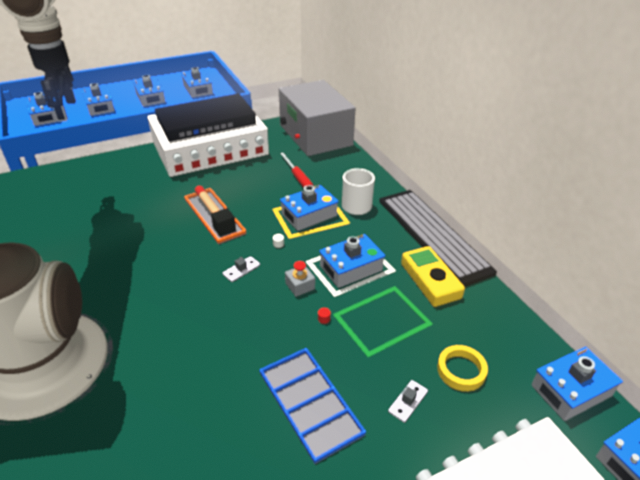

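Top view: new unit (yellow mark) at about (232,213), tested unit in white bay at (330,213), green outline at (398,223). There are two clamps, at (285,314) and (478,248). The mallet lies in its tray with the head at (216,311), the clamp tray is at (449,317), and the pin is at (332,270). The side view agrees.

```bash
cat >> h.py <<'E'
def comps(mask,C,amin=25):
    n,l,s,c=cv2.connectedComponentsWithStats(mask.astype(np.uint8)); out=[]
    for i in range(1,n):
        if s[i,4]>=amin: out.append(l==i)
    return out
def rect(P):
    (c,wh,a)=cv2.minAreaRect((P[:,:2]*1000).astype(np.float32)); w,h=wh
    if w<h: w,h,a=h,w,a+90
    return np.round(c,1),round(w,1),round(h,1),round((a+90)%180-90,1)
def measure(p):
    C=cloud(p); rgb=p["color"]; hsv=cv2.cvtColor(rgb,cv2.COLOR_RGB2HSV); H,S,V=[hsv[...,i].astype(int) for i in range(3)]
    X,Y,Z=C[...,0],C[...,1],C[...,2]
    W=(X>.3)&(X<.76)&(abs(Y)<.48)
    for n,m in dict(green=(H>50)&(H<80)&(S>120)&(V>110)&(Z<.01)&(Y<.0),yellow=(H>22)&(H<33)&(S>150)&(V>130)&(Z<.01)&(Y>0),white=(S<60)&(V>170)&(Z<.015),
                    lid=(H>100)&(H<118)&(S>130)&(Z>.04)&(Z<.058),tray=(H>100)&(H<118)&(S>130)&(Z<.025)&(X<.55),orange=(H>5)&(H<18)&(S>150)&(Z<.02),
                    dark=(V<70)&(Z>.012)&(Z<.06),red=((H<5)|(H>174))&(S>150),conn=(Z>.075)&(Z<.1)&(S<90)).items():
        for k in comps(m&W,C):
            P=C[k]; r=rect(P); print(n,k.sum(),*r,"z",np.round(np.percentile(P[:,2],[5,50,95])*1000,0),"mean",np.round(P[:,:2].mean(0)*1000,1))
E
python3 - <<'E'
from h import *
p=bot.camera("top"); measure(p)
p=bot.camera("wrist"); save(p,"w0"); print({k:p[k] for k in p if k not in("color","range_z")})
E
```

```text
green 1053 [ 644.  -179.9] 166.4 130.5 5.8 z [-2.  1.  5.] mean [ 642.9 -180.3]
yellow 826 [656.  202.3] 165.1 128.7 -3.6 z [-2.  2.  5.] mean [648.8 195.1]
white 772 [659.5  -8.8] 165.3 128.4 4.5 z [-2.  2.  5.] mean [657.3   6.5]
white 352 [ 584.2 -367.5] 81.5 34.0 25.3 z [ 3.  7. 10.] mean [ 584.1 -366.1]
white 372 [427.7  85.6] 80.3 34.1 18.5 z [ 3.  7. 10.] mean [427.7  85.9]
white 40 [410.3 235.6] 67.4 3.9 -82.6 z [0. 3. 8.] mean [409.9 234. ]
lid 1580 [655.2 208. ] 121.1 86.4 7.4 z [46. 49. 52.] mean [652.8 208.3]
lid 1602 [658.7 -15.6] 121.9 85.6 3.4 z [46. 49. 52.] mean [656.9 -14.5]
tray 920 [ 423.8 -294.7] 206.2 103.5 -85.0 z [ 1. 12. 16.] mean [ 423.3 -296.3]
orange 178 [465.5 314.1] 211.8 39.8 -72.7 z [ 5. 13. 16.] mean [461.5 325.9]
orange 245 [410.1 298.2] 222.7 67.6 -72.0 z [-0. 12. 16.] mean [406.7 289. ]
dark 465 [437.8 238.3] 46.5 43.9 -84.4 z [29. 49. 53.] mean [438.  235.4]
red 426 [616.1 201.9] 434.2 61.7 61.0 z [14. 24. 29.] mean [698.1 349.4]
red 98 [515.8 -55. ] 174.1 24.0 -76.6 z [14. 22. 26.] mean [ 532.8 -125.9]
red 92 [527.1 -18.7] 22.4 20.1 -89.5 z [62. 65. 69.] mean [527.4 -18.9]
red 119 [447.4 213. ] 378.7 20.7 -82.0 z [32. 37. 41.] mean [423.6 383.2]
conn 87 [753.8 192.7] 55.8 12.0 -89.9 z [76. 88. 93.] mean [752.9 190.4]
conn 117 [658.2 -15. ] 26.0 24.6 -70.8 z [76. 85. 88.] mean [657.8 -15.7]
conn 119 [654.6 208.6] 26.5 24.8 -44.3 z [80. 85. 89.] mean [654.9 207.4]
{'fov_y': 59.99742201788274, 'cx': 329.90031857947764, 'cy': 237.10985689345438, 'world_to_cam': array([[ 3.03482391e-01,  9.52836905e-01, -5.19794966e-04,
        -5.50983336e-01],
       [-9.00332158e-01,  2.86580745e-01, -3.27526307e-01,
         4.26783060e-02],
       [-3.11930189e-01,  9.98664550e-02,  9.44841917e-01,
        -3.81298000e-01],
       [ 0.00000000e+00,  0.00000000e+00,  0.00000000e+00,
         1.00000000e+00]]), 'shot': 4}
```

View pics/w0.png

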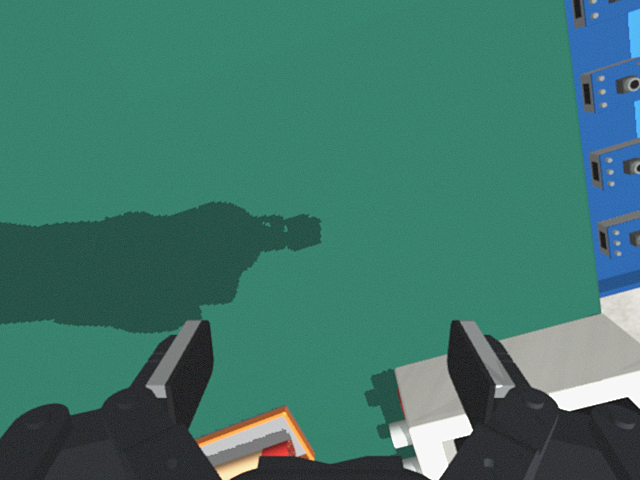

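play_rows:
  targets:
    - {"grip":90,"linear":[24.5,-27,-5],"delta_rot":[0,0,-0.6]}
    - {"grip":90,"linear":[24.5,-27,-5],"delta_rot":[0,0,-0.6]}
    - {"grip":90,"linear":[24.5,-27,-5],"delta_rot":[0,0,-0.6]}
    - {"grip":90,"linear":[49.1,-53.9,-8],"delta_rot":[0,0,-1.203]}
    - {"grip":90,"linear":[49.1,-53.9,-8],"delta_rot":[0,0,-1.203]}
    - {"grip":90,"linear":[49.1,-53.9,-8],"delta_rot":[0,0,-1.203]}
    - {"grip":90,"linear":[49.1,-53.9,-8],"delta_rot":[0,0,-1.203]}
    - {"grip":90,"linear":[49.1,-53.9,-8],"delta_rot":[0,0,-1.203]}
    - {"grip":90,"linear":[49.1,-53.9,-8],"delta_rot":[0,0,-1.203]}
    - {"grip":90,"linear":[49.1,-53.9,-8],"delta_rot":[0,0,-1.203]}
  force: 40

```text
time: 2.0
ee_pos: [0.5027, 0.1548, 0.1752]
tcp_rot: [180.0, -0.0, 93.3]
wrist_force: [0.4, 1.1, 0.7]
opening: 0.0552
grasp_force: 0.0
```

play_rows:
  targets:
    - {"grip":90,"linear":[0,0,0],"delta_rot":[0,0,0]}
    - {"grip":90,"linear":[0,0,0],"delta_rot":[0,0,0]}

```text
time: 2.2
ee_pos: [0.502, 0.1556, 0.1747]
tcp_rot: [-179.9, 0.0, 93.2]
wrist_force: [0.1, 0.5, -0.0]
opening: 0.0552
grasp_force: 0.0
```

```bash
python3 -c "
from h import *
o=bot.get_obs();print(o['q'].round(1),o['ee_pos'],o['tcp_rot'])"
```

```text
[ 17.2   0.9  -0.5  88.7   0.  104. ] [0.50196513 0.15562067 0.17473846] [-1.79945963e+02  2.40555085e-03  9.32281703e+01]
```

play_rows:
  targets:
    - {"grip":90,"linear":[15.65,-17.1,-4.5],"delta_rot":[0,0,0]}
    - {"grip":90,"linear":[15.65,-17.1,-4.5],"delta_rot":[0,0,0]}
    - {"grip":90,"linear":[15.65,-17.1,-4.5],"delta_rot":[0,0,0]}
    - {"grip":90,"linear":[15.65,-17.1,-4.5],"delta_rot":[0,0,0]}
    - {"grip":90,"linear":[15.65,-17.1,-4.5],"delta_rot":[0,0,0]}
    - {"grip":90,"linear":[15.65,-17.1,-4.5],"delta_rot":[0,0,0]}
    - {"grip":90,"linear":[15.65,-17.1,-4.5],"delta_rot":[0,0,0]}
    - {"grip":90,"linear":[15.65,-17.1,-4.5],"delta_rot":[0,0,0]}

```text
time: 3.0
ee_pos: [0.6577, -0.0126, 0.1309]
tcp_rot: [180.0, -0.0, 93.5]
wrist_force: [0.6, -0.5, -0.3]
opening: 0.0551
grasp_force: 0.0
```

```bash
python3 -c "
from h import *
o=bot.get_obs();print(o['q'].round(1),o['ee_pos'],o['tcp_rot'])
p=bot.camera('wrist');save(p,'w1');measure(p)"
```

```text
[-1.1 19.1 15.5 86.3  0.  85.4] [ 0.657663   -0.01261111  0.1308739 ] [ 1.79973280e+02 -1.32466568e-02  9.34841283e+01]
green 2263 [ 668.5 -166.6] 112.7 104.8 5.7 z [-0.  1.  2.] mean [ 687.8 -138.5]
green 56 [ 557.7 -128.1] 10.1 5.8 65.6 z [-0.  1.  2.] mean [ 558.7 -127.3]
white 801 [465.3  91. ] 33.2 15.5 78.3 z [5. 6. 7.] mean [462.8  89. ]
white 8757 [658.8  -9.8] 166.0 128.7 4.2 z [-0.  1.  2.] mean [663.2  20.6]
white 66 [ 400.1 -241.5] 20.1 6.3 6.5 z [3. 3. 4.] mean [ 399.4 -241.8]
lid 21875 [657.9 -17. ] 121.6 87.0 3.5 z [47. 48. 49.] mean [656.9  -9.7]
tray 730 [ 429.1 -193.8] 56.3 5.4 3.9 z [ 4.  9. 13.] mean [ 430.  -193.1]
tray 154 [ 398.8 -246.3] 16.2 4.4 5.2 z [ 4.  8. 13.] mean [ 399.8 -245.6]
red 1776 [581.1  26.8] 168.5 24.9 41.2 z [61. 64. 65.] mean [529.5 -18.3]
red 1307 [584.9 -30.1] 245.4 24.8 62.4 z [ 4. 21. 23.] mean [ 536.5 -123.2]
conn 2210 [657.4 -16.8] 26.5 25.7 -84.7 z [78. 84. 86.] mean [657.4 -15. ]
```

View pics/w1.png

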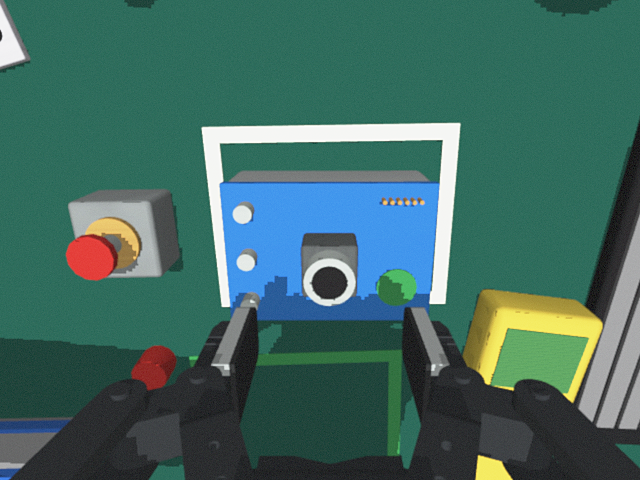

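Wrist view: the tested unit sits squarely under the fingers, connector at (330,280). The knobs at x≈245 and header at x≈402 lie outside the finger tips. The numbers match the top view to about 1 mm.

play_rows:
  targets:
    - {"grip":90,"linear":[0,-0.1,-4],"delta_rot":[0,0,0]}
    - {"grip":90,"linear":[0,-0.1,-6.5],"delta_rot":[0,0,0]}
    - {"grip":90,"linear":[0,-0.1,-7.7],"delta_rot":[0,0,0]}
    - {"grip":90,"linear":[0,-0.1,-7.7],"delta_rot":[0,0,0]}
    - {"grip":170,"linear":[0,-0.1,-7.7],"delta_rot":[0,0,0]}
    - {"grip":200,"linear":[0,-0.1,-7.7],"delta_rot":[0,0,0]}
    - {"grip":200,"linear":[0,-0.1,-7.7],"delta_rot":[0,0,0]}
    - {"grip":200,"linear":[0,-0.1,-7.7],"delta_rot":[0,0,0]}
    - {"grip":200,"linear":[0,-0.1,-7.7],"delta_rot":[0,0,0]}
  force: 40

```text
time: 3.95
ee_pos: [0.6589, -0.0151, 0.0555]
tcp_rot: [179.8, -0.0, 93.4]
wrist_force: [-2.1, 2.0, 7.2]
opening: 0.0289
grasp_force: 42.9
```

play_rows:
  targets:
    - {"grip":200,"linear":[-0.1,-1,0],"delta_rot":[0,0,0.0]}
    - {"grip":200,"linear":[-0.3,-3,0],"delta_rot":[0,0,0.01]}
    - {"grip":200,"linear":[-0.5,-5,0],"delta_rot":[0,0,0.015]}
    - {"grip":200,"linear":[-0.7,-7.5,0],"delta_rot":[0,0,0.02]}
    - {"grip":200,"linear":[-0.9,-10,0],"delta_rot":[0,0,0.025]}
    - {"grip":200,"linear":[-1.1,-12.5,0],"delta_rot":[0,0,0.03]}
    - {"grip":200,"linear":[-1.3,-14.5,0],"delta_rot":[0,0,0.04]}
    - {"grip":200,"linear":[-1.4,-15.8,0],"delta_rot":[0,0,0.04]}
    - {"grip":200,"linear":[-1.45,-16.3,0],"delta_rot":[0,0,0.04]}
    - {"grip":200,"linear":[-1.45,-16.3,0],"delta_rot":[0,0,0.04]}

```text
time: 4.95
ee_pos: [0.6448, -0.1791, 0.0555]
tcp_rot: [179.8, 0.1, 95.6]
wrist_force: [0.5, -1.0, 5.0]
opening: 0.0293
grasp_force: 42.8
```

```bash
python3 -c "
from h import *
p=bot.camera('wrist');measure(p)
p=bot.camera('top');measure(p)" | grep -E "green|lid|conn|white"
```

```text
green 11401 [ 643.2 -178.9] 166.5 124.8 5.7 z [-0.  1.  2.] mean [ 629.6 -134.2]
white 11326 [663.6 -64.7] 166.1 21.6 5.6 z [-0.  1.  2.] mean [664.5 -67.6]
lid 31594 [ 644.5 -174.7] 121.9 74.8 5.6 z [47. 48. 49.] mean [ 643.8 -161.1]
lid 230 [ 632.4 -220.9] 14.5 8.3 -48.0 z [47. 48. 49.] mean [ 633.1 -220.7]
lid 215 [ 665.8 -217.4] 14.4 8.2 62.8 z [47. 48. 49.] mean [ 664.8 -217.7]
conn 2300 [ 623.6 -178.9] 25.8 13.7 -84.0 z [77. 89. 99.] mean [ 625.7 -173.6]
conn 2276 [ 665.7 -174.7] 25.8 14.0 -84.9 z [76. 89. 99.] mean [ 662.6 -169.8]
conn 5114 [ 644.9 -180.5] 26.8 25.8 -71.3 z [77. 84. 86.] mean [ 644.7 -178.1]
conn 114 [ 611.1 -174.7] 7.2 1.7 12.4 z [ 97.  99. 100.] mean [ 611.9 -174.4]
conn 100 [ 676.6 -168.3] 6.7 2.2 2.0 z [ 97.  99. 100.] mean [ 676.1 -168.2]
green 532 [ 641.4 -152.5] 167.7 74.9 5.3 z [-2.  2.  5.] mean [ 640.6 -134.9]
white 976 [659.4  -8.9] 165.4 128.2 4.4 z [-2.  2.  5.] mean [658.2  -8.4]
white 61 [ 564.1 -390. ] 30.6 15.8 0.4 z [ 1.  6. 10.] mean [ 563.4 -388.6]
white 374 [428.1  85.7] 80.8 33.8 18.5 z [ 2.  7. 11.] mean [428.  86.]
white 42 [410.2 235.4] 66.8 3.9 -82.7 z [1. 5. 6.] mean [410.1 233.9]
lid 1577 [655.7 208. ] 122.1 86.3 7.6 z [46. 49. 52.] mean [652.8 208.3]
lid 761 [ 643.8 -158.2] 120.6 43.7 5.9 z [46. 49. 52.] mean [ 641.5 -154.5]
conn 83 [753.8 193.4] 54.2 11.2 89.0 z [77. 88. 92.] mean [752.9 190.8]
conn 117 [655.2 207.3] 24.6 24.1 89.1 z [80. 85. 88.] mean [655.2 207.2]
```

play_rows:
  targets:
    - {"grip":90,"linear":[0,0,0]}
    - {"grip":90,"linear":[0,0,0]}
    - {"grip":90,"linear":[0,0,0]}
    - {"grip":90,"linear":[0,0,2]}
    - {"grip":90,"linear":[0,0,5]}
    - {"grip":90,"linear":[0,0,7.5]}
    - {"grip":90,"linear":[0,0,7.5]}

```text
validation failed for argument at $.ta...
```

play_rows:
  targets:
    - {"grip":90,"linear":[1.1,38.7,0],"delta_rot":[0,0,0.03]}
    - {"grip":90,"linear":[1.1,38.7,0],"delta_rot":[0,0,0.03]}
    - {"grip":90,"linear":[1.1,38.7,0],"delta_rot":[0,0,0.03]}
    - {"grip":90,"linear":[1.1,38.7,0],"delta_rot":[0,0,0.03]}
    - {"grip":90,"linear":[1.1,38.7,0],"delta_rot":[0,0,0.03]}
    - {"grip":90,"linear":[1.1,38.7,0],"delta_rot":[0,0,0.03]}
    - {"grip":90,"linear":[1.1,38.7,0],"delta_rot":[0,0,0.03]}
    - {"grip":90,"linear":[1.1,38.7,0],"delta_rot":[0,0,0.03]}
    - {"grip":90,"linear":[1.1,38.7,0],"delta_rot":[0,0,0.03]}
    - {"grip":90,"linear":[1.1,38.7,0],"delta_rot":[0,0,0.03]}

```text
time: 6.05
ee_pos: [0.6548, 0.2097, 0.0537]
tcp_rot: [179.9, 0.0, 97.5]
wrist_force: [0.6, -0.4, 0.9]
opening: 0.0548
grasp_force: 0.0
```

```bash
python3 -c "
from h import *
p=bot.camera('wrist');measure(p);print('top');p=bot.camera('top');measure(p)" | grep -E "top|green|lid|conn|white|yel"; python3 -c "
from h import *;o=bot.get_obs();print(o['ee_pos'],o['tcp_rot'])"
```

```text
yellow 8705 [657.4 233.2] 165.0 64.6 -3.8 z [-0.  1.  2.] mean [656.4 254.4]
yellow 1189 [576.7 172.8] 62.9 11.9 87.9 z [0. 1. 2.] mean [575.1 164.4]
lid 34537 [654.6 207.2] 121.7 87.2 7.7 z [47. 48. 49.] mean [653.5 222.7]
conn 2711 [620.8 207. ] 24.4 14.0 -82.2 z [77. 89. 98.] mean [623.4 212.4]
conn 2716 [688.7 216.1] 23.8 14.3 -82.8 z [77. 88. 98.] mean [684.8 220.7]
conn 5227 [654.4 207.2] 27.2 25.9 -70.7 z [77. 84. 86.] mean [654.1 209.8]
conn 2879 [753. 211.] 26.6 6.3 69.2 z [76. 83. 90.] mean [751.8 209.4]
top
green 951 [ 643.8 -179.9] 166.9 129.9 5.5 z [-2.  2.  5.] mean [ 640.5 -175.4]
yellow 433 [654.6 181. ] 164.5 85.0 -3.6 z [-2.  2.  5.] mean [661.3 156.6]
white 504 [660.9 -26.6] 165.2 93.1 4.9 z [-2.  1.  5.] mean [672.9 -49.9]
white 29 [731.7  51.8] 16.8 11.1 -88.9 z [-1.  2.  4.] mean [732.6  53.6]
white 351 [ 584.2 -367. ] 81.5 35.3 26.4 z [ 2.  7. 10.] mean [ 584.2 -366.1]
white 375 [428.2  85.7] 80.9 34.1 18.9 z [ 3.  7. 10.] mean [428.  86.]
lid 610 [657.8 184.4] 120.4 38.4 7.2 z [46. 49. 52.] mean [650.8 179.7]
lid 1573 [ 646.2 -179.1] 121.6 86.1 5.8 z [46. 49. 52.] mean [ 644.1 -177.7]
conn 86 [753.4 191.1] 55.3 11.6 -88.4 z [76. 88. 93.] mean [752.6 189.9]
conn 115 [ 645.7 -178.1] 25.6 25.0 -88.1 z [79. 85. 88.] mean [ 645.6 -178.5]
[0.65492398 0.20787132 0.05362522] [1.79965053e+02 1.14763003e-02 9.73498597e+01]
```

The first of those two calls was refused because its rows lacked delta_rot, so the second ran at low height. The picture shows no harm: the tested unit is still square at (645,-179) and the fingers now straddle the new unit's connector. I'll close on it here, and send such calls singly from now on.

play_rows:
  targets:
    - {"grip":170,"linear":[0,0,-0.1],"delta_rot":[0,0,0]}
    - {"grip":200,"linear":[0,0,-0.1],"delta_rot":[0,0,0]}
    - {"grip":200,"linear":[0,0,-0.1],"delta_rot":[0,0,0]}
    - {"grip":200,"linear":[0,0,-0.1],"delta_rot":[0,0,0]}
    - {"grip":200,"linear":[0,0,-0.1],"delta_rot":[0,0,0]}
  force: 40

```text
time: 6.65
ee_pos: [0.6546, 0.2075, 0.0524]
tcp_rot: [-180.0, 0.1, 97.3]
wrist_force: [-3.0, -6.1, 4.0]
opening: 0.0288
grasp_force: 43.3
```

play_rows:
  targets:
    - {"grip":200,"linear":[0,-1,0],"delta_rot":[0,0,0]}
    - {"grip":200,"linear":[0.1,-3,0],"delta_rot":[0,0,-0.01]}
    - {"grip":200,"linear":[0.1,-6,0],"delta_rot":[0,0,-0.02]}
    - {"grip":200,"linear":[0.2,-9,0],"delta_rot":[0,0,-0.03]}
    - {"grip":200,"linear":[0.25,-12,0],"delta_rot":[0,0,-0.04]}
    - {"grip":200,"linear":[0.3,-15,0],"delta_rot":[0,0,-0.05]}
    - {"grip":200,"linear":[0.4,-18,0],"delta_rot":[0,0,-0.058]}
    - {"grip":200,"linear":[0.4,-20.3,0],"delta_rot":[0,0,-0.058]}
    - {"grip":200,"linear":[0.4,-21.6,0],"delta_rot":[0,0,-0.058]}
    - {"grip":200,"linear":[0.4,-21.6,0],"delta_rot":[0,0,-0.058]}

```text
time: 7.65
ee_pos: [0.6588, -0.0096, 0.0524]
tcp_rot: [180.0, 0.1, 93.9]
wrist_force: [-1.4, -10.3, 8.7]
opening: 0.0294
grasp_force: 44.0
```

```bash
python3 -c "
from h import *
p=bot.camera('wrist');measure(p);p=bot.camera('top')
print('top');measure(p)" | grep -E "top|green|lid|conn|white|yel"; python3 -c "
from h import *;o=bot.get_obs();print(o['ee_pos'],o['tcp_rot'])"
```

```text
white 11391 [658.9  -8.1] 165.9 124.9 4.3 z [-0.  1.  2.] mean [657.1  38.2]
lid 32654 [658.6  -3.1] 121.8 73.1 3.9 z [47. 48. 49.] mean [658.3  10. ]
lid 222 [644.5 -49.7] 14.4 8.3 -52.6 z [47. 48. 49.] mean [645.7 -49.8]
lid 206 [678.4 -48.1] 13.2 7.3 58.0 z [47. 48. 49.] mean [677.6 -47.8]
conn 5357 [658.8  -9.7] 26.8 26.3 -57.9 z [77. 84. 86.] mean [658.7  -7.1]
conn 2760 [638.7  -5.8] 28.8 18.6 -38.5 z [77. 90. 99.] mean [638.1  -2.9]
conn 2716 [678.7  -2.8] 28.1 18.5 44.7 z [77. 90. 99.] mean [6.787e+02 1.000e-01]
conn 80 [617.2   0.7] 7.8 2.0 6.9 z [ 98.  99. 100.] mean [6.174e+02 6.000e-01]
conn 96 [699.    6.1] 8.5 1.4 2.2 z [ 98.  99. 100.] mean [698.6   6.1]
top
green 325 [ 648.5 -229.7] 166.9 41.3 1.5 z [-2.  1.  6.] mean [ 639.5 -235.3]
yellow 969 [656.1 202.3] 165.3 128.5 -3.4 z [-2.  2.  5.] mean [654.8 202.1]
white 351 [ 584.3 -367.2] 81.4 34.8 25.8 z [ 3.  7. 10.] mean [ 584.  -366.1]
white 274 [427.9  86. ] 80.9 33.5 18.2 z [ 3.  7. 11.] mean [434.6  92. ]
white 42 [409.9 235.2] 66.6 3.9 -81.8 z [-0.  4.  7.] mean [410.2 232.8]
lid 1530 [ 646.2 -179.5] 121.2 86.0 5.5 z [46. 49. 52.] mean [ 643.9 -178.5]
conn 87 [753.7 191.8] 54.4 11.4 89.6 z [77. 88. 93.] mean [752.7 189.9]
conn 117 [ 645.9 -179. ] 24.8 24.6 5.4 z [79. 85. 88.] mean [ 645.6 -178.4]
[ 0.65881654 -0.00863845  0.05249087] [1.79973757e+02 1.55303780e-01 9.39880428e+01]
```

play_rows:
  targets:
    - {"grip":90,"linear":[0,0,0],"delta_rot":[0,0,0]}
    - {"grip":90,"linear":[0,0,0],"delta_rot":[0,0,0]}
    - {"grip":90,"linear":[0,0,0],"delta_rot":[0,0,0]}
    - {"grip":90,"linear":[0,0,2],"delta_rot":[0,0,0]}
    - {"grip":90,"linear":[0,0,5],"delta_rot":[0,0,0]}
    - {"grip":90,"linear":[0,0,8],"delta_rot":[0,0,0]}
    - {"grip":105,"linear":[0,0,8],"delta_rot":[0,0,0]}
    - {"grip":105,"linear":[0,0,8],"delta_rot":[0,0,0]}

```text
time: 8.55
ee_pos: [0.659, -0.007, 0.1326]
tcp_rot: [179.9, 0.0, 94.1]
wrist_force: [-0.3, 0.4, 0.5]
opening: 0.0502
grasp_force: 0.0
```

play_rows:
  targets:
    - {"grip":105,"linear":[-7.5,-36,-4],"delta_rot":[0,0,0.375]}
    - {"grip":105,"linear":[-7.5,-36,0],"delta_rot":[0,0,0.375]}
    - {"grip":105,"linear":[-7.5,-36,0],"delta_rot":[0,0,0.375]}
    - {"grip":105,"linear":[-7.5,-36,0],"delta_rot":[0,0,0.375]}
    - {"grip":105,"linear":[-7.5,-36,0],"delta_rot":[0,0,0.375]}
    - {"grip":105,"linear":[-7.5,-36,0],"delta_rot":[0,0,0.375]}
    - {"grip":105,"linear":[-7.5,-36,0],"delta_rot":[0,0,0.375]}
    - {"grip":105,"linear":[-7.5,-36,0],"delta_rot":[0,0,0.375]}
    - {"grip":105,"linear":[-7.5,-36,0],"delta_rot":[0,0,0.375]}
    - {"grip":105,"linear":[-7.5,-36,0],"delta_rot":[0,0,0.375]}

```text
time: 9.55
ee_pos: [0.5834, -0.3668, 0.1308]
tcp_rot: [-180.0, -0.1, 115.5]
wrist_force: [-0.6, -0.1, 0.2]
opening: 0.0504
grasp_force: 0.0
```

```bash
python3 -c "
from h import *
p=bot.camera('top');print('top');measure(p)" | grep -E "top|green|lid|white|tray"; python3 -c "
from h import *
p=bot.camera('wrist');measure(p);o=bot.get_obs();print(o['ee_pos'],o['tcp_rot'],o['q'])"
```

```text
top
green 975 [ 643.9 -179.9] 167.2 129.8 5.5 z [-2.  2.  5.] mean [ 641.6 -175. ]
white 994 [659.4  -8.9] 165.9 128.7 4.3 z [-2.  2.  5.] mean [656.4  -7. ]
white 356 [ 584.6 -367.3] 81.3 34.4 26.0 z [ 3.  7. 10.] mean [ 584.2 -365.9]
white 587 [453.1 306.5] 199.5 20.6 -83.1 z [1. 4. 7.] mean [452.9 319.7]
white 384 [427.8  85.8] 81.4 34.3 18.8 z [ 2.  7. 10.] mean [427.5  86. ]
white 512 [407.4 320.3] 166.6 21.4 -83.2 z [1. 4. 8.] mean [404.8 332. ]
white 28 [411.8 217.2] 30.3 4.9 -83.3 z [ 0.  5. 11.] mean [411.7 216. ]
lid 1594 [659.8  -7.9] 121.0 86.0 4.1 z [46. 49. 52.] mean [657.8  -6.9]
lid 1572 [ 646. -179.] 121.4 85.8 5.5 z [45. 49. 52.] mean [ 644.  -177.7]
tray 897 [ 423.7 -294.2] 205.3 103.4 -85.0 z [ 1. 12. 16.] mean [ 423.4 -294. ]
green 5976 [ 648.4 -229.6] 166.4 33.4 4.5 z [-0.  1.  2.] mean [ 642.4 -237.4]
white 10093 [ 424.6 -321.2] 90.3 44.6 4.9 z [2. 3. 4.] mean [ 429.5 -319.4]
white 1371 [ 446.7 -289.5] 48.6 16.3 25.6 z [2. 3. 4.] mean [ 450.6 -284.6]
white 2229 [ 457.8 -354.9] 58.3 30.1 -34.2 z [2. 3. 4.] mean [ 456.9 -359.2]
white 4309 [ 585.2 -369.1] 81.4 35.9 25.8 z [5. 6. 7.] mean [ 583.7 -366.5]
lid 8842 [ 638.6 -208.9] 104.7 32.4 6.1 z [47. 48. 49.] mean [ 644.9 -212. ]
lid 32 [ 596.3 -224.3] 5.0 3.2 -88.5 z [47. 48. 49.] mean [ 596.4 -224. ]
tray 8209 [ 423.3 -335.9] 124.9 109.2 -85.1 z [ 5. 12. 13.] mean [ 428.6 -348.6]
dark 201 [ 651.7 -195.1] 14.3 1.4 4.2 z [52. 56. 59.] mean [ 652.5 -195. ]
[ 0.58399266 -0.36579595  0.13154168] [-1.79981329e+02 -5.92984235e-02  1.15638421e+02] [-3.20684025e+01  2.38338424e+01  2.16789562e+01  8.79052150e+01
  1.58975424e-02  3.22931584e+01]
```

play_rows:
  targets:
    - {"grip":105,"linear":[0.1,-0.25,-4],"delta_rot":[0,0,0]}
    - {"grip":105,"linear":[0.1,-0.25,-8],"delta_rot":[0,0,0]}
    - {"grip":105,"linear":[0.1,-0.25,-11],"delta_rot":[0,0,0]}
    - {"grip":105,"linear":[0.1,-0.25,-12.1],"delta_rot":[0,0,0]}
    - {"grip":105,"linear":[0.1,-0.25,-12.1],"delta_rot":[0,0,0]}
    - {"grip":200,"linear":[0.1,-0.25,-12.1],"delta_rot":[0,0,0]}
    - {"grip":220,"linear":[0.1,-0.25,-12.1],"delta_rot":[0,0,0]}
    - {"grip":220,"linear":[0.1,-0.25,-12.1],"delta_rot":[0,0,0]}
    - {"grip":220,"linear":[0.1,-0.25,-12.1],"delta_rot":[0,0,0]}
    - {"grip":220,"linear":[0.1,-0.25,-12.1],"delta_rot":[0,0,0]}
  force: 40

```text
time: 10.65
ee_pos: [0.5859, -0.3704, 0.0137]
tcp_rot: [179.9, 0.2, 115.6]
wrist_force: [0.8, 1.0, 7.4]
opening: 0.0188
grasp_force: 40.5
```

play_rows:
  targets:
    - {"grip":220,"linear":[0,0,1.5],"delta_rot":[0,0,0]}
    - {"grip":220,"linear":[0,0,3],"delta_rot":[0,0,0]}
    - {"grip":220,"linear":[-3.5,0,3],"delta_rot":[0,0,-0.1]}
    - {"grip":220,"linear":[-7.5,0.1,3],"delta_rot":[0,0,-0.2]}
    - {"grip":220,"linear":[-11.5,0.1,3],"delta_rot":[0,0,-0.3]}
    - {"grip":220,"linear":[-14.5,0.1,3],"delta_rot":[0,0,-0.36]}
    - {"grip":220,"linear":[-15.6,0.1,3],"delta_rot":[0,0,-0.363]}
    - {"grip":220,"linear":[-15.6,0.1,3],"delta_rot":[0,0,-0.363]}
    - {"grip":220,"linear":[-15.6,0.1,3],"delta_rot":[0,0,-0.363]}

```text
time: 11.55
ee_pos: [0.4297, -0.3693, 0.0422]
tcp_rot: [179.9, 0.1, 94.8]
wrist_force: [-0.0, 1.0, -1.0]
opening: 0.0191
grasp_force: 39.6
```

```bash
python3 -c "
from h import *
p=bot.camera('wrist');save(p,'w2');C=cloud(p);o=bot.get_obs();print(o['ee_pos'],o['tcp_rot'],o['opening'])
e=o['ee_pos']; near=(abs(C[...,0]-e[0])<.06)&(abs(C[...,1]-e[1])<.05)
m=near&(C[...,2]>.028)&(C[...,2]<.041)&(p['color'].min(-1)>120); k=max(comps(m,C),key=lambda a:a.sum()); print('clamp',k.sum(),rect(C[k]),np.percentile(C[k][:,2],[5,50,95]))
measure(p)" | grep -E "\[0|clamp|tray|white"
```

```text
clamp 8634 (array([ 429.6, -366.8]), 80.0, 34.5, 4.7) [0.0316614  0.03447884 0.03549465]
white 25959 [ 422.  -271.5] 92.0 43.3 5.0 z [2. 3. 4.] mean [ 421.9 -270.7]
white 19574 [ 426.4 -320.9] 91.7 44.3 5.0 z [2. 3. 4.] mean [ 426.3 -320.3]
white 2807 [ 429.4 -355.9] 91.4 11.9 4.6 z [2. 3. 4.] mean [ 429.8 -354.3]
tray 14681 [ 426.9 -327. ] 155.2 108.2 -85.2 z [ 5. 12. 13.] mean [ 426.3 -314.4]
```

View pics/w2.png

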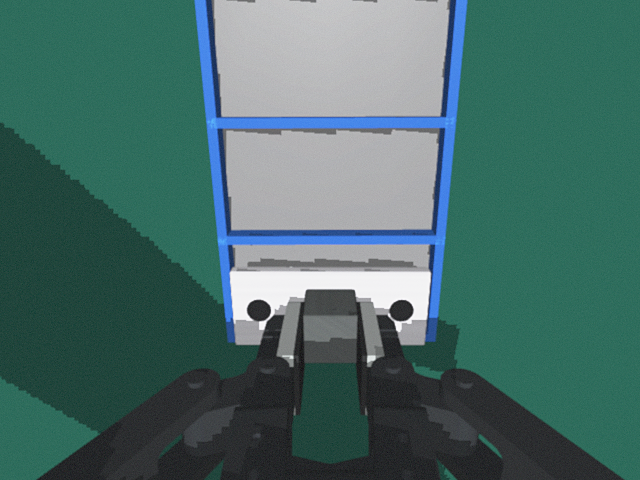

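The clamp is held level over the end compartment, plate spanning (230–430, 270–345) px. It needs a 3–4 mm shift toward -y before lowering.

play_rows:
  targets:
    - {"grip":220,"linear":[0.1,-0.35,0],"delta_rot":[0,0,0]}
    - {"grip":220,"linear":[0.1,-0.35,-1],"delta_rot":[0,0,0]}
    - {"grip":220,"linear":[0.1,-0.35,-2],"delta_rot":[0,0,0]}
    - {"grip":220,"linear":[0.1,-0.35,-2.6],"delta_rot":[0,0,0]}
    - {"grip":220,"linear":[0.1,-0.35,-2.6],"delta_rot":[0,0,0]}
    - {"grip":125,"linear":[0.1,-0.35,-2.6],"delta_rot":[0,0,0]}
    - {"grip":125,"linear":[0.1,-0.35,-2.6],"delta_rot":[0,0,0]}
    - {"grip":125,"linear":[0.1,-0.35,0],"delta_rot":[0,0,0]}
    - {"grip":125,"linear":[0.1,-0.35,4],"delta_rot":[0,0,0]}
    - {"grip":125,"linear":[0.1,-0.35,4],"delta_rot":[0,0,0]}

```text
time: 12.6
ee_pos: [0.4314, -0.3738, 0.0857]
tcp_rot: [179.7, 0.3, 94.8]
wrist_force: [0.3, -0.9, 0.5]
opening: 0.0434
grasp_force: 0.0
```

play_rows:
  targets:
    - {"grip":105,"linear":[-0.3,45.9,2],"delta_rot":[0,0,0.241]}
    - {"grip":105,"linear":[-0.3,45.9,2],"delta_rot":[0,0,0.241]}
    - {"grip":105,"linear":[-0.3,45.9,2],"delta_rot":[0,0,0.241]}
    - {"grip":105,"linear":[-0.3,45.9,2],"delta_rot":[0,0,0.241]}
    - {"grip":105,"linear":[-0.3,45.9,2],"delta_rot":[0,0,0.241]}
    - {"grip":105,"linear":[-0.3,45.9,2],"delta_rot":[0,0,0.241]}
    - {"grip":105,"linear":[-0.3,45.9,2],"delta_rot":[0,0,0.241]}
    - {"grip":105,"linear":[-0.3,45.9,2],"delta_rot":[0,0,0.241]}
    - {"grip":105,"linear":[-0.3,45.9,2],"delta_rot":[0,0,0.241]}
    - {"grip":105,"linear":[-0.3,45.9,2],"delta_rot":[0,0,0.241]}

```text
time: 13.6
ee_pos: [0.4262, 0.0908, 0.1007]
tcp_rot: [180.0, -0.0, 108.8]
wrist_force: [0.1, -0.7, 0.2]
opening: 0.05
grasp_force: 0.0
```

```bash
python3 -c "
from h import *
p=bot.camera('top');print('top');measure(p)" | grep -E "top|green|lid|white|tray"; python3 -c "
from h import *
p=bot.camera('wrist');save(p,'w3');measure(p);o=bot.get_obs();print(o['ee_pos'],o['tcp_rot'],o['q'])"
```

```text
top
green 943 [ 643.9 -180.1] 167.2 130.0 5.4 z [-2.  1.  5.] mean [ 640.2 -175.9]
white 907 [659.5  -8.7] 165.4 128.0 4.3 z [-2.  2.  5.] mean [657.7  -5.5]
white 372 [ 429.7 -368.8] 81.7 34.8 4.8 z [ 6. 10. 13.] mean [ 430.1 -367.5]
lid 1596 [659.8  -7.9] 121.0 86.0 4.3 z [46. 49. 52.] mean [657.8  -6.9]
lid 1573 [ 646.  -179.4] 120.8 86.9 5.4 z [45. 49. 52.] mean [ 644.  -177.7]
tray 914 [ 423.6 -294.2] 205.3 103.7 -85.0 z [ 1. 12. 16.] mean [ 423.3 -296.2]
yellow 126 [571.6 174. ] 63.0 2.2 86.6 z [-0.  1.  2.] mean [571.6 175. ]
white 746 [413.1 210.9] 24.6 9.0 -78.5 z [2. 3. 4.] mean [413.1 211.1]
white 795 [467.8 215.9] 20.6 13.4 -84.0 z [2. 3. 4.] mean [468.6 214.5]
white 202 [536.3 142.4] 22.9 5.2 17.1 z [ 1.  9. 14.] mean [531.6 141.8]
white 5258 [428.2  84.7] 81.7 35.1 17.6 z [5. 6. 7.] mean [427.1  86.8]
white 42 [560.2 135.4] 23.3 5.9 -52.5 z [-1.  0.  1.] mean [560.8 136. ]
white 2002 [622.4  46.1] 104.0 24.0 12.1 z [-0.  1.  2.] mean [619.3  45.8]
white 99 [589.1 -44.9] 19.5 6.8 -68.8 z [-0.  1.  2.] mean [587.6 -44.3]
lid 311 [641.9  31.7] 23.5 8.5 -23.4 z [43. 47. 49.] mean [641.   30.8]
orange 336 [438.1 198.1] 75.9 24.0 -12.7 z [ 8. 12. 13.] mean [435.  199.1]
orange 315 [473.5 223.6] 36.4 1.9 -84.4 z [ 5. 10. 13.] mean [474.  219.3]
dark 3961 [438.3 219.3] 46.0 13.2 11.2 z [17. 48. 50.] mean [439.8 217.7]
[0.42634192 0.08801653 0.1005436 ] [-1.79961570e+02  2.32003890e-04  1.08771241e+02] [ 1.16678670e+01 -1.13582020e+01 -1.99741241e+01  8.14221843e+01
 -4.98248240e-03  8.28966279e+01]
```

play_rows:
  targets:
    - {"grip":105,"linear":[0.15,-0.2,-3],"delta_rot":[0,0,-0.01]}
    - {"grip":105,"linear":[0.15,-0.2,-6],"delta_rot":[0,0,-0.01]}
    - {"grip":105,"linear":[0.15,-0.2,-8.3],"delta_rot":[0,0,-0.01]}
    - {"grip":105,"linear":[0.15,-0.2,-9],"delta_rot":[0,0,-0.01]}
    - {"grip":105,"linear":[0.15,-0.2,-9],"delta_rot":[0,0,-0.01]}
    - {"grip":200,"linear":[0.15,-0.2,-9],"delta_rot":[0,0,-0.01]}
    - {"grip":220,"linear":[0.15,-0.2,-9],"delta_rot":[0,0,-0.01]}
    - {"grip":220,"linear":[0.15,-0.2,-9],"delta_rot":[0,0,-0.01]}
    - {"grip":220,"linear":[0.15,-0.2,-9],"delta_rot":[0,0,-0.01]}
    - {"grip":220,"linear":[0.15,-0.2,-9],"delta_rot":[0,0,-0.01]}

```text
time: 14.7
ee_pos: [0.4292, 0.0847, 0.0126]
tcp_rot: [179.9, 0.1, 108.0]
wrist_force: [-0.9, -1.9, 6.4]
opening: 0.0187
grasp_force: 40.1
```

play_rows:
  targets:
    - {"grip":220,"linear":[0,0,1.5],"delta_rot":[0,0,0]}
    - {"grip":220,"linear":[0,-1,3],"delta_rot":[0,0,0]}
    - {"grip":220,"linear":[0,-4,3],"delta_rot":[0,0,-0.03]}
    - {"grip":220,"linear":[-0.2,-8,3],"delta_rot":[0,0,-0.06]}
    - {"grip":220,"linear":[-0.4,-12,3],"delta_rot":[0,0,-0.1]}
    - {"grip":220,"linear":[-0.6,-16,3],"delta_rot":[0,0,-0.13]}
    - {"grip":220,"linear":[-0.8,-20,3],"delta_rot":[0,0,-0.16]}
    - {"grip":220,"linear":[-1,-24,3],"delta_rot":[0,0,-0.2]}
    - {"grip":220,"linear":[-1.2,-28,3],"delta_rot":[0,0,-0.227]}
    - {"grip":220,"linear":[-1.2,-30.6,3],"delta_rot":[0,0,-0.227]}

```text
time: 15.7
ee_pos: [0.4159, -0.2238, 0.0416]
tcp_rot: [180.0, 0.0, 94.9]
wrist_force: [-0.2, 0.1, -0.6]
opening: 0.019
grasp_force: 39.2
```

play_rows:
  targets:
    - {"grip":220,"linear":[0,0,0],"delta_rot":[0,0,0]}
    - {"grip":220,"linear":[0,0,0],"delta_rot":[0,0,0]}

```text
time: 15.9
ee_pos: [0.416, -0.2216, 0.0412]
tcp_rot: [-180.0, -0.0, 94.9]
wrist_force: [0.4, 0.1, -1.3]
opening: 0.0188
grasp_force: 39.2
```

```bash
python3 -c "
from h import *
p=bot.camera('wrist');save(p,'w4');C=cloud(p);o=bot.get_obs();print(o['ee_pos'],o['tcp_rot'],o['opening'])
e=o['ee_pos']; near=(abs(C[...,0]-e[0])<.06)&(abs(C[...,1]-e[1])<.05)
m=near&(C[...,2]>.025)&(C[...,2]<.041)&(p['color'].min(-1)>120); k=max(comps(m,C),key=lambda a:a.sum()); print('clamp',k.sum(),rect(C[k]),np.percentile(C[k][:,2],[5,50,95]))
measure(p)" | grep -E "\[0|clamp|tray|white"
```

```text
clamp 8339 (array([ 416. , -220.9]), 80.2, 34.8, 4.9) [0.03141408 0.03464535 0.03565771]
white 4486 [ 416.7 -208.2] 91.6 16.6 4.3 z [2. 3. 4.] mean [ 417.5 -206.6]
tray 6058 [ 419.1 -234.5] 108.0 83.5 4.6 z [ 4. 12. 13.] mean [ 420.6 -211.3]
tray 1117 [ 422.3 -294.7] 38.7 5.3 4.7 z [ 4. 10. 13.] mean [ 422.3 -294. ]
```

play_rows:
  targets:
    - {"grip":220,"linear":[0.1,-0.1,0],"delta_rot":[0,0,0]}
    - {"grip":220,"linear":[0.1,-0.1,-1],"delta_rot":[0,0,0]}
    - {"grip":220,"linear":[0.1,-0.1,-2],"delta_rot":[0,0,0]}
    - {"grip":220,"linear":[0.1,-0.1,-2.6],"delta_rot":[0,0,0]}
    - {"grip":220,"linear":[0.1,-0.1,-2.6],"delta_rot":[0,0,0]}
    - {"grip":125,"linear":[0.1,-0.1,-2.6],"delta_rot":[0,0,0]}
    - {"grip":125,"linear":[0.1,-0.1,-2.6],"delta_rot":[0,0,0]}
    - {"grip":125,"linear":[0.1,-0.1,0],"delta_rot":[0,0,0]}
    - {"grip":125,"linear":[0.1,-0.1,5],"delta_rot":[0,0,0]}
    - {"grip":125,"linear":[0.1,-0.1,8],"delta_rot":[0,0,0]}

```text
time: 16.95
ee_pos: [0.4175, -0.2224, 0.1237]
tcp_rot: [179.9, 0.0, 95.0]
wrist_force: [0.5, -0.3, 0.4]
opening: 0.0435
grasp_force: 0.0
```

play_rows:
  targets:
    - {"grip":105,"linear":[1.5,45,0],"delta_rot":[0,0,0]}
    - {"grip":105,"linear":[1.5,45,0],"delta_rot":[0,0,0]}
    - {"grip":105,"linear":[1.5,45,0],"delta_rot":[0,0,0]}
    - {"grip":105,"linear":[1.5,45,0],"delta_rot":[0,0,0]}
    - {"grip":105,"linear":[1.5,45,0],"delta_rot":[0,0,0]}
    - {"grip":105,"linear":[1.5,45,0],"delta_rot":[0,0,0]}
    - {"grip":105,"linear":[1.5,45,0],"delta_rot":[0,0,0]}
    - {"grip":105,"linear":[1.5,45,0],"delta_rot":[0,0,0]}
    - {"grip":105,"linear":[1.5,45,0],"delta_rot":[0,0,0]}
    - {"grip":105,"linear":[1.5,45,0],"delta_rot":[0,0,0]}

```text
time: 17.95
ee_pos: [0.4315, 0.2325, 0.1203]
tcp_rot: [-180.0, -0.1, 95.3]
wrist_force: [-0.5, -0.8, -0.9]
opening: 0.0501
grasp_force: 0.0
```

```bash
python3 -c "
from h import *
p=bot.camera('top');save(p,'top1');print('top');measure(p)" | grep -E "top|green|lid|white|tray"; python3 -c "
from h import *
p=bot.camera('wrist');save(p,'w5');measure(p);o=bot.get_obs();print(o['ee_pos'],o['tcp_rot'],o['q'])
C=cloud(p); m=(C[...,2]>.03)&(C[...,2]<.04)&(C[...,0]>.38)&(C[...,0]<.48)&(C[...,1]>.26)
k=max(comps(m,C),key=lambda a:a.sum()); print('handle',rect(C[k]))"
```

```text
top
green 949 [ 644.2 -180.1] 166.8 129.3 5.4 z [-2.  1.  5.] mean [ 640.8 -175.4]
white 910 [659.6  -8.9] 165.1 128.2 4.4 z [-2.  2.  5.] mean [657.6  -5.7]
white 370 [ 429.6 -369. ] 82.5 35.7 3.8 z [ 6. 10. 13.] mean [ 429.7 -367.5]
white 366 [ 417.2 -219.7] 81.5 33.9 4.3 z [ 6. 10. 13.] mean [ 417.4 -218.8]
white 27 [411.5 223.9] 43.6 3.8 -80.9 z [1. 4. 9.] mean [411.2 223.5]
lid 1590 [659.8  -7.9] 121.4 85.9 4.0 z [46. 49. 52.] mean [657.8  -6.9]
lid 1575 [ 646.  -179.1] 121.3 86.7 5.2 z [46. 49. 52.] mean [ 643.9 -177.8]
tray 913 [ 423.7 -294.7] 206.3 103.6 -85.0 z [ 2. 12. 16.] mean [ 423.2 -296.3]
yellow 138 [574.7 225.2] 88.2 2.1 86.4 z [-0.  1.  2.] mean [574.8 227.1]
yellow 28 [571.6 170.4] 18.8 2.2 85.4 z [-0.  1.  1.] mean [571.6 170.5]
white 7246 [409.6 280.3] 165.3 22.3 -84.3 z [2. 3. 4.] mean [406.9 308.2]
white 7218 [455.1 285.4] 163.3 21.6 -83.1 z [2. 3. 4.] mean [453.5 308.1]
white 212 [540.1 142.9] 17.5 4.5 -10.8 z [ 2.  8. 14.] mean [538.1 143.7]
white 284 [578.6  35.4] 25.2 12.1 -85.2 z [0. 1. 2.] mean [578.1  34.7]
white 118 [699.2  53.9] 16.6 8.6 -38.5 z [-0.  1.  2.] mean [698.4  53.1]
orange 1828 [434.8 278. ] 173.1 76.5 -83.0 z [ 4. 12. 13.] mean [437.8 260.6]
orange 34 [466.9 318.9] 18.6 2.6 -82.4 z [-1.  1. 12.] mean [467. 319.]
orange 28 [393.  307.6] 14.3 0.7 -83.7 z [11. 12. 14.] mean [393.1 307.4]
orange 27 [469.2 298.8] 16.3 1.9 -68.4 z [-1. 11. 13.] mean [469.2 299. ]
dark 6805 [436.8 238.7] 45.1 44.8 5.4 z [36. 49. 50.] mean [436.5 241.8]
[0.43157062 0.22863656 0.1204483 ] [-1.79934439e+02  3.60716285e-02  9.51457522e+01] [ 2.79182516e+01 -4.13335468e+00 -1.13390757e+01  8.28686921e+01
 -7.88278156e-03  1.12772525e+02]
handle (array([434.3, 309.8]), 101.0, 32.2, -82.8)
```

View pics/w5.png

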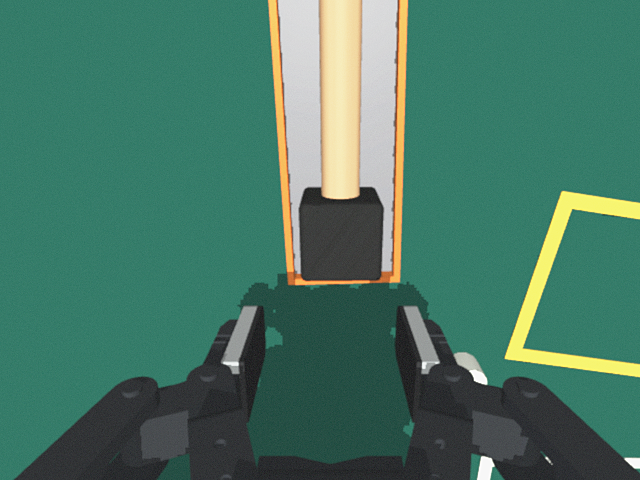

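View pics/top1.png

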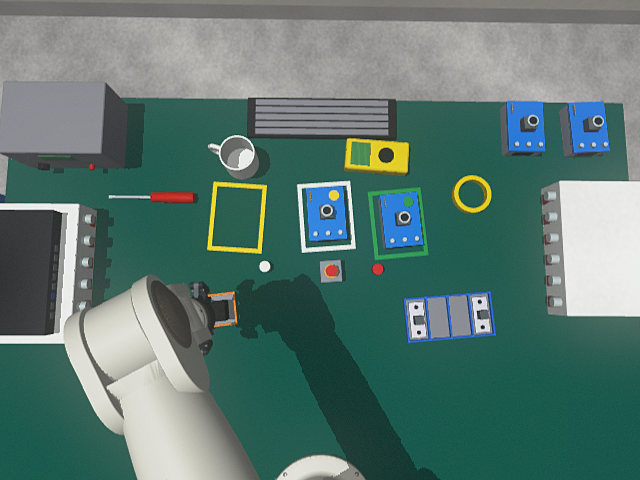

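Wrist view: the mallet lies straight in its tray, head at (341,235) px and handle running up from (340,195). Top view: both units are inside their outlines, both clamps are in their compartments, and no other clamp shows.

```bash
python3 -c "
from h import *
p=bot.camera('wrist');C=cloud(p)
h=cv2.cvtColor(p['color'],cv2.COLOR_RGB2HSV)
m=(C[...,2]>.028)&(C[...,2]<.042)&(C[...,1]>.265)&(C[...,1]<.34)&(h[...,0]<30)&(h[...,1]>50)&(C[...,0]>.40)&(C[...,0]<.46)
P=C[m];print(m.sum())
for y in np.arange(.27,.34,.01):
    q=P[abs(P[:,1]-y)<.005]
    if len(q)>20: print(round(y,3),np.percentile(q[:,0],[1,99]).round(4),q[:,0].mean().round(4),q[:,2].max().round(4))
o=bot.get_obs();print(o['ee_pos'],o['tcp_rot'])"
```

```text
5845
0.27 [0.4228 0.4441] 0.4334 0.0388
0.28 [0.422  0.4429] 0.4324 0.0395
0.29 [0.4212 0.4421] 0.4315 0.0386
0.3 [0.4202 0.4412] 0.4305 0.0389
0.31 [0.4189 0.44  ] 0.4294 0.039
0.32 [0.4182 0.4389] 0.4284 0.0391
0.33 [0.4173 0.4382] 0.4276 0.039
0.34 [0.4165 0.4374] 0.4268 0.039
[0.4317692  0.22763027 0.12063707] [-1.79948673e+02  3.61608441e-02  9.50449875e+01]
```

play_rows:
  targets:
    - {"grip":110,"linear":[-0.05,4,0],"delta_rot":[0,0,0.007]}
    - {"grip":110,"linear":[-0.05,6.5,-3],"delta_rot":[0,0,0.007]}
    - {"grip":110,"linear":[-0.05,6.5,-7],"delta_rot":[0,0,0.007]}
    - {"grip":110,"linear":[-0.05,6.5,-10],"delta_rot":[0,0,0.007]}
    - {"grip":110,"linear":[-0.05,6.5,-10.6],"delta_rot":[0,0,0.007]}
    - {"grip":110,"linear":[-0.05,6.5,-10.6],"delta_rot":[0,0,0.007]}
    - {"grip":200,"linear":[-0.05,6.5,-10.6],"delta_rot":[0,0,0.007]}
    - {"grip":220,"linear":[-0.05,6.5,-10.6],"delta_rot":[0,0,0.007]}
    - {"grip":220,"linear":[-0.05,6.5,-10.6],"delta_rot":[0,0,0.007]}
    - {"grip":220,"linear":[-0.05,6.5,-10.6],"delta_rot":[0,0,0.007]}
  force: 110

```text
time: 19.1
ee_pos: [0.4327, 0.2932, 0.0171]
tcp_rot: [179.8, -0.1, 95.4]
wrist_force: [-0.6, -0.3, 5.9]
opening: 0.0184
grasp_force: 107.5
```

play_rows:
  targets:
    - {"grip":220,"linear":[0,0,0],"delta_rot":[0,0,0]}
    - {"grip":220,"linear":[0,0,0],"delta_rot":[0,0,0]}

```text
time: 19.3
ee_pos: [0.4327, 0.2932, 0.0171]
tcp_rot: [179.8, -0.1, 95.4]
wrist_force: [-0.7, -0.2, 7.1]
opening: 0.0183
grasp_force: 107.5
```

play_rows:
  targets:
    - {"grip":220,"linear":[0,0,1],"delta_rot":[0,0,0]}
    - {"grip":220,"linear":[0,0,4],"delta_rot":[0,0,0]}
    - {"grip":220,"linear":[0,0,8],"delta_rot":[0,0,0]}
    - {"grip":220,"linear":[1.5,-4,9.5],"delta_rot":[0,0,0]}
    - {"grip":220,"linear":[3,-9,9.5],"delta_rot":[0,0,0]}
    - {"grip":220,"linear":[5,-14,9.5],"delta_rot":[0,0,0]}
    - {"grip":220,"linear":[7,-19,9.5],"delta_rot":[0,0,0]}
    - {"grip":220,"linear":[8.5,-23.5,9.5],"delta_rot":[0,0,0]}
    - {"grip":220,"linear":[9.1,-25.8,9.5],"delta_rot":[0,0,0]}
    - {"grip":220,"linear":[9.1,-25.8,9.5],"delta_rot":[0,0,0]}

```text
time: 20.3
ee_pos: [0.5233, 0.0312, 0.1108]
tcp_rot: [180.0, 0.0, 95.1]
wrist_force: [1.0, 0.6, -1.4]
opening: 0.0184
grasp_force: 108.0
```

play_rows:
  targets:
    - {"grip":220,"linear":[0,0,0],"delta_rot":[0,0,0]}
    - {"grip":220,"linear":[0,0,0],"delta_rot":[0,0,0]}

```text
time: 20.5
ee_pos: [0.5224, 0.0353, 0.1105]
tcp_rot: [180.0, -0.0, 95.4]
wrist_force: [0.8, 0.4, -2.5]
opening: 0.018
grasp_force: 108.0
```

```bash
python3 -c "
from h import *
o=bot.get_obs();print(o['ee_pos'],o['tcp_rot'],o['opening'],o['wrist_force'])
for n in ['side','top','wrist']:
    p=bot.camera(n);save(p,n+'6');C=cloud(p)
    d=bot.trace(p,'mallet')
    if d:
        P=C[d[0]['pixels']]; Q=P[(P[:,2]>.1)&(P[:,2]<.16)&(abs(P[:,0]-.528)<.05)&(abs(P[:,1]+.019)<.05)]; print(n,d[0]['conf'],len(Q),rect(Q) if len(Q)>20 else '',np.percentile(P[:,2],[1,50,99]).round(3))
    print(n,[(x['conf'],np.round(ray(p,x['pixel'],.064),3)) for x in bot.pinpoint(p,'pin_top')][:2])
    V=p['color'].max(-1); m=(V<60)&(C[...,2]>.11)&(C[...,2]<.16)&(abs(C[...,0]-.528)<.04)&(abs(C[...,1]+.019)<.04)
    if m.sum()>50: print('head',m.sum(),rect(C[m]),np.percentile(C[m][:,2],[2,50,98]).round(3))
"
```

```text
[0.52244658 0.03532797 0.11052791] [ 1.79989466e+02 -1.65485003e-02  9.54209918e+01] 0.018012065526224183 [ 0.81406533  0.44273941 -2.50910691]
side 0.82 752 (array([524.5,  -8.7]), 78.0, 46.7, -83.4) [0.096 0.13  0.176]
side [(0.71, array([ 0.621, -0.063,  0.064])), (0.53, array([ 0.527, -0.023,  0.064]))]
head 602 (array([523.4, -11.5]), 77.6, 50.1, -74.9) [0.111 0.138 0.144]
top [(0.67, array([0.439, 0.292, 0.064]))]
wrist 0.65 6112 (array([525.8,  14.5]), 33.0, 27.7, 89.9) [0.121 0.129 0.141]
wrist []
head 2841 (array([525.9,   1.3]), 27.8, 6.7, 6.0) [0.124 0.136 0.142]
```

View pics/side6.png

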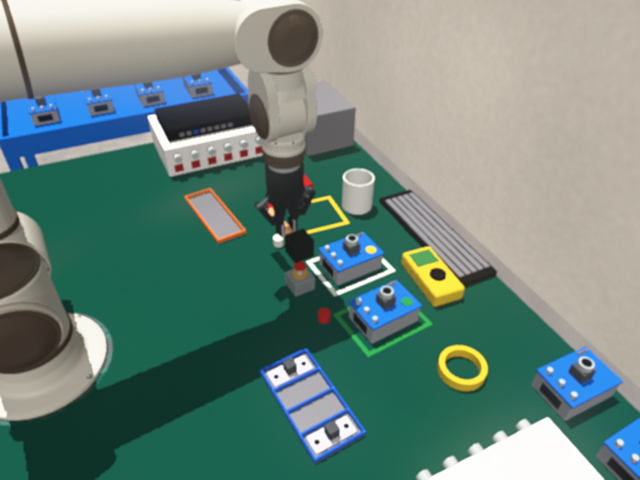

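Side view: the mallet is held level with the head at (299,245) px, directly above the red pin at (299,268). Striking now.

play_rows:
  targets:
    - {"grip":220,"linear":[0,0,-2.5],"delta_rot":[0,0,0]}
    - {"grip":220,"linear":[0,0,-3.5],"delta_rot":[0,0,0]}
    - {"grip":220,"linear":[0,0,-4.3],"delta_rot":[0,0,0]}
    - {"grip":220,"linear":[0,0,-5],"delta_rot":[0,0,0]}
    - {"grip":220,"linear":[0,0,-5],"delta_rot":[0,0,0]}
    - {"grip":220,"linear":[0,0,-5],"delta_rot":[0,0,0]}

```text
time: 21.55
ee_pos: [0.5235, 0.0351, 0.0624]
tcp_rot: [179.8, -0.0, 95.4]
wrist_force: [-3.4, 3.6, 12.4]
opening: 0.0184
grasp_force: 110.5
```

```bash
python3 -c "
from h import *
o=bot.get_obs();print(o['ee_pos'],o['torque'])
p=bot.camera('side');cv2.imwrite('pics/s7.png',cv2.resize(p['color'][170:320,220:400,::-1],None,fx=4,fy=4,interpolation=2))
C=cloud(p);d=bot.trace(p,'mallet');P=C[d[0]['pixels']];print(np.percentile(P[:,2],[1,50,99]).round(3))
V=p['color'].max(-1); m=(V<60)&(C[...,2]>.05)&(abs(C[...,0]-.528)<.04)&(C[...,1]<-.005)&(C[...,1]>-.06);print(np.percentile(C[m],[2,50,98],axis=0).round(3))
"
```

```text
[0.52349178 0.03513941 0.06236008] [ 0.34695458  0.64406498 -0.14139437]
[0.06  0.089 0.101]
[[ 0.505 -0.047  0.058]
 [ 0.523 -0.039  0.09 ]
 [ 0.55  -0.006  0.101]]
```

View pics/s7.png

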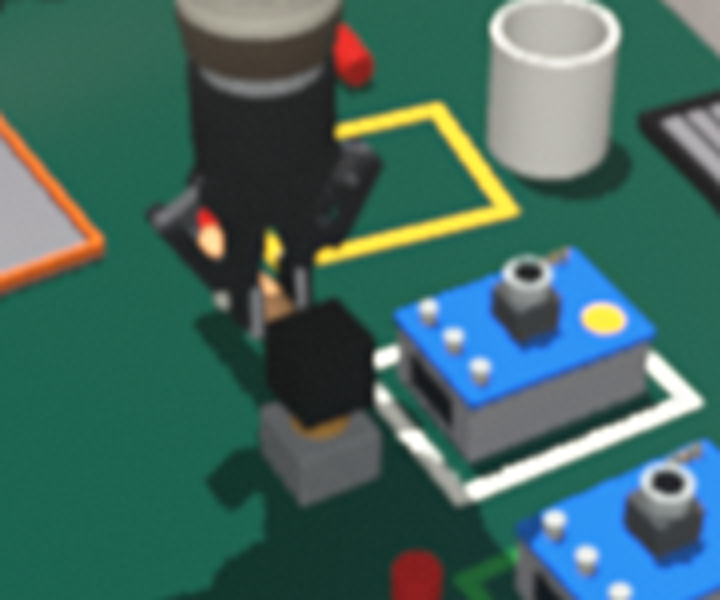

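The head sits squarely on the pin, at (320,365) in the crop, and the red cap is pressed down to the brass collar. The force is about 15 N above free hold, well over the 6 N needed to reach the stop. Lifting and checking how the mallet sits in the grip.

play_rows:
  targets:
    - {"grip":220,"linear":[0,0,1],"delta_rot":[0,0,0]}
    - {"grip":220,"linear":[0,0,3],"delta_rot":[0,0,0]}
    - {"grip":220,"linear":[0,0,5],"delta_rot":[0,0,0]}
    - {"grip":220,"linear":[-2,6,6],"delta_rot":[0,0,0]}
    - {"grip":220,"linear":[-4,11,6],"delta_rot":[0,0,0]}
    - {"grip":220,"linear":[-6,16,6],"delta_rot":[0,0,0]}
    - {"grip":220,"linear":[-8,21,6],"delta_rot":[0,0,0]}
    - {"grip":220,"linear":[-9.1,25.5,6],"delta_rot":[0,0,0]}
    - {"grip":220,"linear":[-9.1,25.5,6],"delta_rot":[0,0,0]}
    - {"grip":220,"linear":[-9.1,25.5,6],"delta_rot":[0,0,0]}

```text
time: 22.65
ee_pos: [0.4305, 0.2922, 0.1203]
tcp_rot: [-180.0, -0.0, 95.6]
wrist_force: [1.0, -1.2, -2.5]
opening: 0.018
grasp_force: 108.8
```

```bash
python3 -c "
from h import *
o=bot.get_obs();e=o['ee_pos'];print(e,o['tcp_rot'],o['wrist_force'])
p=bot.camera('wrist');save(p,'w8');C=cloud(p);h=cv2.cvtColor(p['color'],cv2.COLOR_RGB2HSV)
X=C-e
for y in np.arange(-.08,.12,.01):
    m=(abs(X[...,1]-y)<.005)&(abs(X[...,0])<.05)&(X[...,2]>.0)&(X[...,2]<.05)
    wood=m&(h[...,0]<30)&(h[...,1]>60)&(h[...,2]>80)
    if wood.sum()>20: print('wood',round(y,2),wood.sum(),X[wood][:,0].mean().round(4),np.percentile(X[wood][:,2],99).round(4))
d=bot.trace(p,'mallet');print(d[0]['conf'] if d else None)
p=bot.camera('top');save(p,'top8')
"
```

```text
[0.43047951 0.2922051  0.12028481] [-1.79983461e+02 -1.71293688e-02  9.55995267e+01] [ 1.02406381 -1.21852125 -2.50744329]
wood -0.03 862 0.0026 0.0218
wood -0.02 1239 0.0021 0.0214
wood -0.01 1245 0.0013 0.0241
wood -0.0 1287 0.0002 0.0206
wood 0.01 1436 -0.0009 0.0202
wood 0.02 1652 -0.0017 0.0196
wood 0.03 1726 -0.0026 0.0192
wood 0.04 1846 -0.0036 0.0187
wood 0.05 1973 -0.0045 0.0184
wood 0.06 2110 -0.0054 0.018
wood 0.07 2250 -0.0064 0.0176
wood 0.08 2486 -0.0073 0.0174
wood 0.09 2704 -0.0082 0.0171
wood 0.1 2912 -0.0092 0.0167
wood 0.11 741 -0.0083 0.0163
0.71
```

View pics/w8.png

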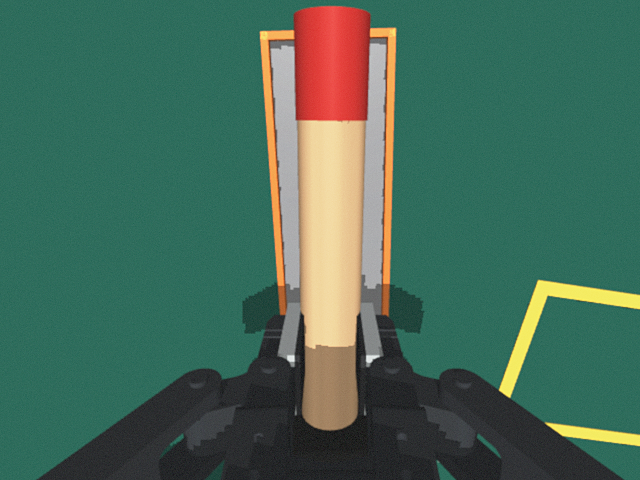

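The mallet is over its tray, tilted only about 2.4° in the grip, with the handle centred on the tray at (331,200) px. Lowering to its original spot.

play_rows:
  targets:
    - {"grip":220,"linear":[0,0.3,-3],"delta_rot":[0,0,0]}
    - {"grip":220,"linear":[0,0.3,-6],"delta_rot":[0,0,0]}
    - {"grip":220,"linear":[0,0.3,-8.5],"delta_rot":[0,0,0]}
    - {"grip":220,"linear":[0,0.3,-9.7],"delta_rot":[0,0,0]}
    - {"grip":220,"linear":[0,0.3,-10.3],"delta_rot":[0,0,0]}
    - {"grip":220,"linear":[0,0.3,-10.3],"delta_rot":[0,0,0]}
    - {"grip":220,"linear":[0,0.3,-10.3],"delta_rot":[0,0,0]}
  force: 110

```text
time: 23.5
ee_pos: [0.4324, 0.2928, 0.0184]
tcp_rot: [179.9, -0.0, 95.4]
wrist_force: [-0.3, -0.4, -2.6]
opening: 0.0183
grasp_force: 108.9
```

Not touching down yet; going a little lower.

play_rows:
  targets:
    - {"grip":220,"linear":[0,0,-0.15],"delta_rot":[0,0,0]}
    - {"grip":220,"linear":[0,0,-0.2],"delta_rot":[0,0,0]}
    - {"grip":220,"linear":[0,0,-0.2],"delta_rot":[0,0,0]}
    - {"grip":140,"linear":[0,0,-0.1],"delta_rot":[0,0,0]}
    - {"grip":115,"linear":[0,0,0],"delta_rot":[0,0,0]}
    - {"grip":115,"linear":[0,0,0.2],"delta_rot":[0,0,0]}
    - {"grip":115,"linear":[0,0,3],"delta_rot":[0,0,0]}
    - {"grip":115,"linear":[0,0,7],"delta_rot":[0,0,0]}
    - {"grip":115,"linear":[0,0,12],"delta_rot":[0,0,0]}
    - {"grip":115,"linear":[0,0,15],"delta_rot":[0,0,0]}
  force: 40

```text
time: 24.5
ee_pos: [0.432, 0.2929, 0.171]
tcp_rot: [179.8, -0.1, 95.4]
wrist_force: [1.3, 0.1, 0.9]
opening: 0.0465
grasp_force: 0.0
```

play_rows:
  targets:
    - {"grip":115,"linear":[-12,-6,6],"delta_rot":[0,0,0]}
    - {"grip":115,"linear":[-12,-6,6],"delta_rot":[0,0,0]}
    - {"grip":115,"linear":[-12,-6,6],"delta_rot":[0,0,0]}
    - {"grip":115,"linear":[-12,-6,6],"delta_rot":[0,0,0]}
    - {"grip":115,"linear":[-12,-6,6],"delta_rot":[0,0,0]}
    - {"grip":115,"linear":[-12,-6,6],"delta_rot":[0,0,0]}

```text
time: 25.1
ee_pos: [0.312, 0.2329, 0.2266]
tcp_rot: [-180.0, 0.0, 95.4]
wrist_force: [0.7, 0.2, 0.4]
opening: 0.0469
grasp_force: 0.0
```

```bash
python3 -c "
from h import *
for n in ['top','side']:
    p=bot.camera(n);save(p,n+'9')
    if n=='top': 
        measure(p)
        for t in ['dust_cap_a','screwdriver','mug','tape_roll','meter']: print(t,[np.round(ray(p,d['pixel'],0),3).tolist() for d in bot.pinpoint(p,t)[:3]])
"
```

```text
green 948 [ 644.4 -179.9] 167.6 130.3 5.7 z [-2.  2.  5.] mean [ 640.6 -175.3]
yellow 967 [655.9 202.1] 164.9 128.5 -3.5 z [-2.  2.  5.] mean [655.  202.3]
white 911 [659.7  -8.8] 165.1 128.2 4.4 z [-2.  1.  5.] mean [657.3  -5.6]
white 372 [ 429.7 -368.5] 81.8 34.7 5.2 z [ 6.  9. 13.] mean [ 430.2 -367.5]
white 365 [ 417.1 -219.8] 82.0 33.7 5.0 z [ 6. 10. 13.] mean [ 417.6 -218.7]
lid 1592 [659.7  -7.9] 121.5 85.9 4.0 z [45. 49. 52.] mean [657.8  -6.9]
lid 1570 [ 645.8 -179.5] 120.8 86.4 5.4 z [46. 49. 52.] mean [ 644.1 -177.8]
tray 914 [ 423.6 -294.6] 206.1 103.7 -85.0 z [ 1. 12. 16.] mean [ 423.3 -297. ]
orange 431 [430.8 304.7] 215.3 75.7 -83.1 z [ 1. 12. 16.] mean [429.8 304.7]
dark 459 [437.7 237.3] 46.5 43.7 -85.3 z [28. 50. 53.] mean [437.7 234.5]
red 434 [699.8 351.6] 98.7 22.0 -89.7 z [10. 24. 29.] mean [698.6 349.9]
red 94 [528.1 -18.7] 22.2 22.2 -88.1 z [61. 65. 68.] mean [527.5 -18.9]
red 98 [ 533.3 -126.8] 23.1 22.4 87.3 z [15. 23. 27.] mean [ 533.3 -127.3]
red 124 [448.3 212.9] 378.3 21.2 -82.3 z [32. 37. 42.] mean [425.4 382.5]
conn 87 [753.7 192.5] 53.8 11.3 88.7 z [76. 89. 94.] mean [752.7 190.9]
conn 116 [659.2  -8. ] 24.7 23.4 -89.4 z [80. 85. 89.] mean [659.4  -7.7]
conn 115 [ 646.4 -178.7] 25.0 24.7 -44.0 z [80. 85. 88.] mean [ 645.7 -178.5]
dust_cap_a [[0.546, 0.134, 0.0], [0.534, -0.132, 0.0]]
screwdriver [[0.704, 0.403, 0.0]]
mug [[0.788, 0.188, 0.0]]
tape_roll [[0.711, -0.357, 0.0]]
meter [[0.8, -0.129, 0.0]]
```

View pics/top9.png

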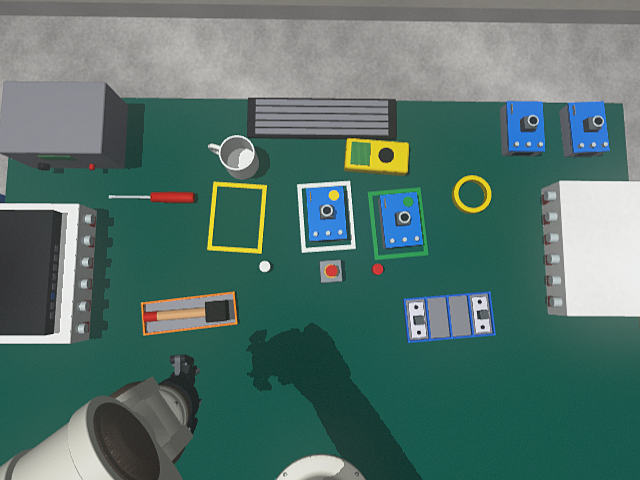

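View pics/side9.png

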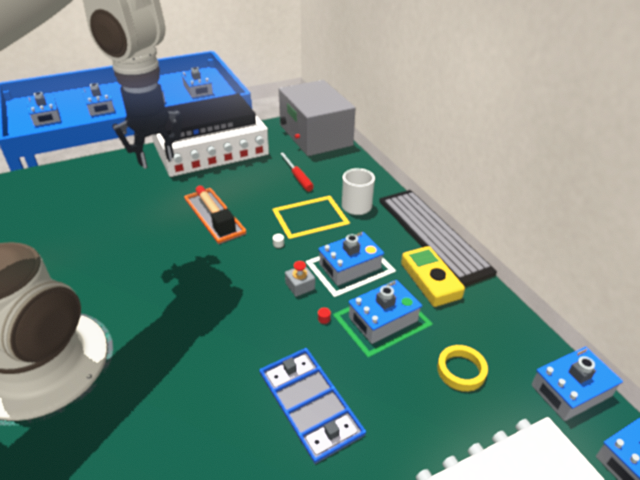

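Both pictures show everything in place. The units are square in their outlines at (327,210) and (403,218) px, the clamps are flat in their end compartments, the mallet is flat in its tray, and the other things are unmoved. Handing in.

```bash
python3 -c "
from workcell import bot
print(bot.job_done())"
```

```text
the job is handed in; nothing more can be done
None
```

The job is done and handed in: the tested unit is in the finished outline and the new unit is in the test bay. Both clamps that were present are in the tray, the pin was knocked down (about 15 N, against the 6 N it needs), and the mallet is back flat in its tray.

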